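# Hang the parts caddy on the plank and run the plank out to its line

### The job

Hang the wooden parts caddy, kept upright, by the hand hole in its handle on the steel hook at the end of the plank. Then slide the plank out over that end of the little bench shelf until the pencil line across the plank lies right over the shelf's edge, square to it. The loaded plank would tip by itself there, so finish while still holding it down flat on the shelf with the gripper, with the caddy hanging freely from the hook, and do not disturb the scale, jar, carton or wrench.

Things in the scene. Friction and masses are not known exactly. Their poses are not given: they have to be found in the camera images.
- shelf: Low white-painted bench shelf, fixed to the bench: top board 180 (x) by 340 (y) mm, its flat top 130 mm above the bench, on two uprights, open below. Origin: centre of its footprint on the bench. Its -y end is the edge the plank is slid out over.
- shelf_edge (a point): Middle of the top of the shelf's -y edge (shelf frame: 0, -170, 130 mm); axes as the shelf's. The edge runs along the shelf's x; outward is the shelf's -y.
- plank: Loose plywood plank on the shelf, 90 (x) x 380 (y) x 18 (z) mm, about 0.45 kg. Origin: centre of its underside. Its -y end, with a steel hook, starts 30 to 60 mm beyond the shelf edge, up to 7 degrees askew; a dark batten stands across it near the +y end. It lies steady there with or without the caddy hung; loaded, it tips if let go once the line is near the edge.
- plank_mark (a point): Middle of the pencil line, on the plank's top face (plank frame: 0, -30, 18 mm), 160 mm in from the -y end; the line runs along the plank's x.
- plank_hook (a point): Seat of the hook: top of the rod in its dip (plank frame: 0, -242.5, 7 mm), 52 mm beyond the plank's end. The rod, 8 mm thick, leaves the end level 6 mm higher, dips to the seat (15 mm of flat dip) and turns up beyond it; the tip ends 26 mm beyond the seat, its top 12 mm above the seat.
- plank_batten (a point): Middle of the batten's top (plank frame: 0, 140, 53 mm). The batten is 80 mm long in x, 20 mm thick in y and stands 35 mm above the plank's top face; it is fixed to the plank.
- caddy: Pale plywood parts caddy, 0.3 kg: tray 100 (x) x 70 (y) x 40 mm high with an upright handle board, 12 mm thick (y), 90 wide (x), across its middle, up to 145 mm high. Origin: centre of its underside. Hand hole through the handle along y: 54 mm wide, from 62 to 105 mm high (arched top, 98 mm at the ends); above it a solid strip 40 mm high. Hangs either way round. Starts standing on the bench.
- caddy_eye (a point): Top middle of the hand hole, where the hook bears (caddy frame: 0, 0, 105 mm). Hung, it lies on the hook's seat.
- scale: Small red bench scale with brass pan and black cover, 100 x 150 mm, 90 mm high. Bystander; origin: centre of its underside.
- jar: White jar, 56 mm across, 75 mm high. Bystander; origin: centre of its underside.
- carton: Open cardboard carton, 90 x 110 mm, 80 mm high. Bystander; origin: centre of its underside.
- wrench: Steel wrench lying flat on the bench near the robot. Bystander; origin near its middle.
Things that resemble listed ones, but are neither listed nor needed, are in the scene too. Leave any blue or purple look-alike of the caddy alone.

How it is judged:
By the outcome, as a careful person would: the job done as asked, in the order asked, and still so for the second after the job is handed in, while the arm keeps its last pose, push and grip.
It also fails if it takes over 58 s, if anything falls off the work surface, if the arm or the gripper's body presses on something with over 40 N, if the wrist force passes 120 N, or if a joint passes its speed limit or range.

### The arm

A 6-joint arm with a two-finger parallel gripper is mounted at the origin on the work surface. World frame = base frame: x ahead of the robot, y to its left, z up, the work surface at z = 0. Lengths are in mm, angles in rad, forces in N, time in s.
With the tool pointing down it reaches from about 300 to 850 mm from the base axis. Payload 4.2 kg.
Tool frame: the origin (TCP) lies at the very end of the fingers, on their centre line; the grasp point (between the pads) lies 19 mm behind it (env.grasp_offset is the distance from the TCP to the grasp point, in mm); z points along the fingers, x is the direction in which the jaws open and shut, and the axes are right-handed (so a half turn about z gives the same grasp; the last joint's range is limited). The gripper opens to 91 mm and grips with 3 to 60 N. Pads are 32 mm wide; open, the fingers measure 118 mm over their backs; the gripper's body (76 mm by 178 mm) begins 60 mm behind the grasp point.
Start: joints at [-1.299, 0.32, 1.565, -0, 1.257, -0.02], TCP at [165.418, -550.712, 180.176] pointing down, gripper open.
Joint ranges: [-3.11, 3.11], [-0.84, 2.01], [0.21, 2.61], [-1.34, 4.49], [0.05, 2.63], [-2.56, 2.56]. Speed limits (rad/s): [2.57, 2.57, 3.14, 3.14, 3.14, 3.14].

### API

Orientations are given as a rotation vector (axis times angle).
In Python, from workcell import env gives the robot as it stands. The module is installed in compiled form; this text tells all that it offers. Calls block until the motion is done:
- env.goto(position, orientation): joint-space move of the TCP to a pose.
- env.move_straight(position, feed=150, orientation=None, guard=None): straight line of the TCP; orientation=None keeps the orientation; feed is the mean speed in mm/s. With guard (N) it stops when the force on the tool has changed by that much, and returns True; else False.
- env.set_joints(angles): joint-space move.
- env.let_go() and env.close(force=None): open the fingers fully, or close them until they stop; force is the grip in N (None keeps the last).
- env.hold(seconds).
- env.inverse_kinematics(position, orientation): joint angles nearest the present ones, or None.
- env.grab_frame(name): name is "side" or "top"; returns (picture, depth): 400x640x3 uint8, red, green, blue; 400x640 float32, mm along the optical axis (not along the pixel's ray), 0 where there is no reading.
- env.camera_info(name): a dict with "fx", "fy", "cx", "cy" (pixels), "position" and "rotation" of the camera in the world. Camera axes: x right, y down, z forward; pixel columns grow to the right and rows downward; lengths in mm; the calibration is good to about 2 mm. A picture is of the moment at which its call begins. camera_info takes no time and is no camera call.
A pose or a line that the arm cannot do raises env.Unreachable and nothing moves.
- env.sign_off(): hands the job in, once; it reports no verdict.
Readings, each from a call of its own:
- env.get_t(): time.
- env.get_joint_positions(): joint angles.
- env.get_dq(): joint speeds.
- env.get_effort(): joint torques, N m.
- env.get_tool_pos(): TCP position.
- env.get_tool_rot(): TCP orientation.
- env.get_contact_force(): force on the tool from outside, world axes, zero at the start.
- env.get_ft_torque(): the same for the moment, N m.
- env.get_finger_gap(): opening from 0.0 (shut) to 1.0 (fully open).
Only numpy, scipy, OpenCV 4.12 (cv2) and the standard library are available. Lean on these libraries where they do the work, as an engineer would, in place of code of your own. Each camera call takes 0.05 s, during which the arm holds its last target. There are 200 camera calls.

## Working session

There is one attempt and no reset: what is moved stays moved. The work goes in short steps, each a Python script; the robot and the scene stay as the last script left them, time stands still between calls to the robot, and variables do not carry over. Pictures are saved under pics/ and viewed, about 8 in all and at most 12, crops included, and the job is handed in when it is done.

```bash
mkdir -p pics; python3 - <<'E'
from workcell import env
import cv2,numpy as np
for n in("top","side"):
    p,d=env.grab_frame(n); cv2.imwrite(f"pics/{n}0.png",p[:,:,::-1]); np.savez(f"{n}0.npz",p=p,d=d)
    i=env.camera_info(n); print(n,{k:np.round(v,4).tolist() for k,v in i.items()}, (d>0).mean())
print(env.get_t(),env.get_tool_rot())
E
```

```text
top {'fx': 381.3532, 'fy': 381.3532, 'cx': 321.5552, 'cy': 196.1292, 'position': [448.6878, 49.0547, 1310.9147], 'rotation': [-2.192, 2.1548, -0.1058]} 0.9959375
side {'fx': 425.5015, 'fy': 425.5015, 'cx': 319.1191, 'cy': 199.2439, 'position': [507.1268, 1002.8365, 1034.7648], 'rotation': [-0.0614, 2.8553, -1.2408]} 0.99608984375
0.1 [-2.52006818e+00  1.87424337e+00  1.98821492e-03]
```

View pics/top0.png

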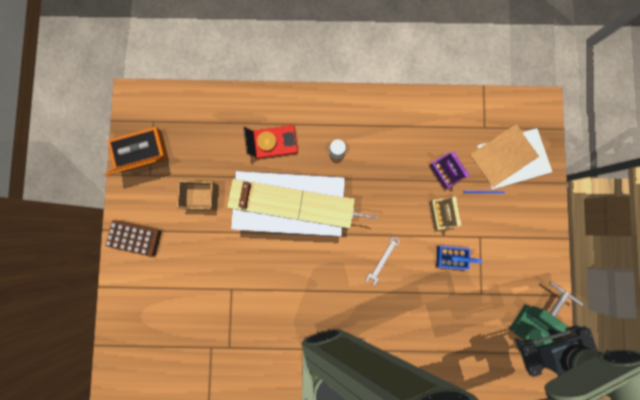

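View pics/side0.png

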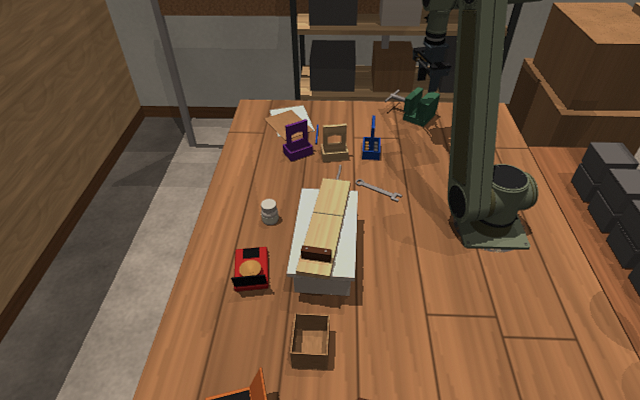

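The top view shows the shelf at about (288,204), with the plank's hook tip at (375,216). The pale caddy is at (445,213), with the purple and blue look-alikes next to it. Next I measure from the depth data.

```bash
cat > h.py <<'E'
from workcell import env
import cv2,numpy as np
from scipy.spatial.transform import Rotation as R
def cloud(n,d):
    i=env.camera_info(n); v,u=np.indices(d.shape)
    c=np.stack([(u-i["cx"])/i["fx"]*d,(v-i["cy"])/i["fy"]*d,d],-1)
    rot=np.array(i["rotation"]); M=R.from_rotvec(rot).as_matrix() if rot.ndim==1 else rot
    return c@M.T+np.array(i["position"])
def uv2plane(n,uv,z):
    i=env.camera_info(n); M=R.from_rotvec(i["rotation"]).as_matrix()
    uv=np.atleast_2d(uv).astype(float)
    r=np.c_[(uv[:,0]-i["cx"])/i["fx"],(uv[:,1]-i["cy"])/i["fy"],np.ones(len(uv))]@M.T
    p=np.array(i["position"]); return p+r*((z-p[2])/r[:,2])[:,None]
def rect(m,n,z):
    "largest blob of mask m -> min-area rectangle (centre, sizes, angle) on plane z"
    c=max(cv2.findContours(m.astype(np.uint8),cv2.RETR_EXTERNAL,cv2.CHAIN_APPROX_NONE)[0],key=cv2.contourArea)
    w=uv2plane(n,c[:,0],z)[:,:2].astype(np.float32); return cv2.minAreaRect(w)
def down(yaw): # tool z down, jaw axis x at world yaw
    return (R.from_euler('z',yaw)*R.from_euler('x',np.pi)).as_rotvec()
E
python3 - <<'E'
from h import *
for n in("top","side"):
    f=np.load(n+"0.npz");p,d=f["p"],f["d"];X=cloud(n,d);x,y,z=[X[...,k] for k in range(3)]
    hsv=cv2.cvtColor(p,cv2.COLOR_RGB2HSV);H,S,V=[hsv[...,k].astype(int) for k in range(3)]
    reg=(x>250)&(x<650)&(y>-550)&(y<400)
    wh=reg&(z>115)&(z<141)&(S<60)&(V>120)&(y>-100)
    pl=reg&(z>139)&(z<158)&(S>50)&(y>-100)
    bt=reg&(z>165)&(z<200)&(y>-100)&(y<400)
    print(n,"shelf",rect(wh|pl,n,130),"z",np.median(z[wh]))
    print(" plank",rect(pl|bt,n,148),"z",np.median(z[pl])); print(" batten",rect(bt,n,183), "z",np.percentile(z[bt],[10,50,90]))
    # caddy
    cd=(x>300)&(x<560)&(y>-480)&(y<-250)&(z>8)&(H<28)&(S<140)&(V>90)
    pts=X[cd]; 
    for a,b in((130,160),(30,50)):
        m=cd&(z>a)&(z<b); print(" caddy",a,m.sum(),X[m].mean(0).round(1) if m.any() else 0, X[m].min(0).round(),X[m].max(0).round(), rect(m,n,145 if a>100 else 40))
    v,u=np.where(cd);print(" px",u.min(),u.max(),v.min(),v.max())
    # crops
    b=(350,150,490,270) if n=="top" else (260,100,400,300)
    cv2.imwrite(f"pics/{n}c.png",cv2.resize(p[b[1]:b[3],b[0]:b[2],::-1],None,fx=5 if n=="top" else 3,fy=5 if n=="top" else 3,interpolation=cv2.INTER_CUBIC))
E
```

```text
top shelf ((536.7730712890625, 137.62277221679688), (403.6705322265625, 179.61985778808594), 87.52066040039062) z 130.09138519148632
 plank ((535.619873046875, 135.5096435546875), (392.6610412597656, 89.42289733886719), 81.47737121582031) z 148.02958785092324
 batten ((556.8894653320312, 278.4635009765625), (23.685123443603516, 79.8087387084961), 81.85716247558594) z [176.16429644 182.6596395  185.34231037]
 caddy 130 145 [ 517.  -363.4  142.6] [ 476. -376.  131.] [ 559. -352.  150.] ((517.9133911132812, -362.61627197265625), (84.59961700439453, 18.128936767578125), 9.861745834350586)
 caddy 30 153 [ 504.3 -348.8   39.2] [ 389. -420.   30.] [ 558. -323.   50.] ((515.580810546875, -355.65948486328125), (92.60895538330078, 56.2537727355957), 9.642461776733398)
 px 430 470 199 269
side shelf ((536.535400390625, 126.80583953857422), (406.5539245605469, 178.41000366210938), 87.6010971069336) z 128.95734273027603
 plank ((537.0299682617188, 143.031494140625), (399.0370788574219, 93.140625), 81.561767578125) z 146.8278954402225
 batten ((557.2042846679688, 291.9054870605469), (33.81385803222656, 80.93931579589844), 81.66829681396484) z [169.12488463 180.50325968 182.95836871]
 caddy 130 49 [ 502.3 -366.   142.8] [ 368. -412.  132.] [ 558. -347.  149.] ((518.5281372070312, -359.30169677734375), (79.0542984008789, 20.32099723815918), 0.06285439431667328)
 caddy 30 42 [ 504.4 -339.    39. ] [ 468. -385.   31.] [ 557. -318.   45.] ((503.47601318359375, -336.7897644042969), (106.04305267333984, 46.602420806884766), 37.43289566040039)
 px 325 376 119 154
```

View pics/topc.png

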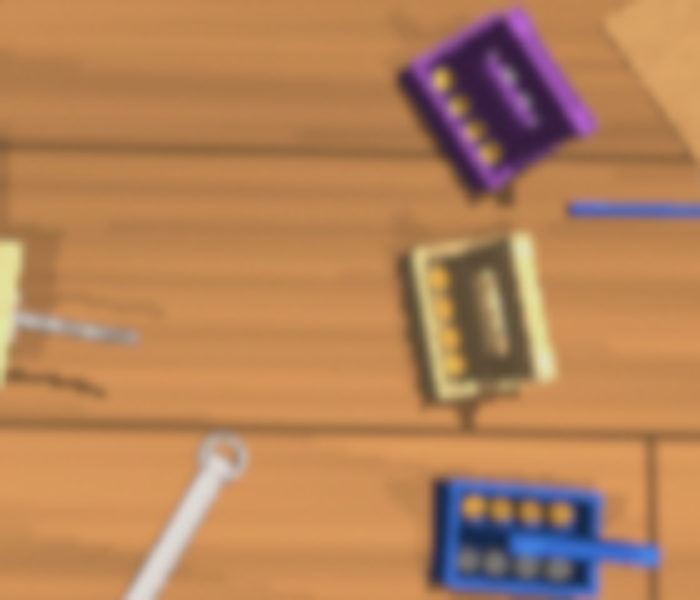

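The pale caddy's handle strip is at crop (537,307), and the hook rod runs from crop (15,320) to (137,338) with nothing around it. Next I fit edges with subpixel accuracy.

```bash
cat >> h.py <<'E'
def contour(n,m,up,z):
    c=max(cv2.findContours(m.astype(np.uint8),cv2.RETR_EXTERNAL,cv2.CHAIN_APPROX_NONE)[0],key=cv2.contourArea)[:,0]
    return uv2plane(n,(c+.5)/up-.5,z)[:,:2]
def fitedges(P,yaw,L,W,name=""):
    "side lines of contour P of a L(y) x W(x) rectangle at about yaw: local-frame line fits"
    for _ in range(4):
        Q=P@np.array([[np.cos(yaw),-np.sin(yaw)],[np.sin(yaw),np.cos(yaw)]])  # local x,y
        # use robust extremes
        xm,ym=np.percentile(Q[:,0],[1,99]),np.percentile(Q[:,1],[1,99]); out={}
        for k,(a,e) in {"x-":(0,xm[0]),"x+":(0,xm[1]),"y-":(1,ym[0]),"y+":(1,ym[1])}.items():
            o=1-a;lo,hi=(ym if a==0 else xm)
            s=(abs(Q[:,a]-e)<(14 if _<2 else 7))&(Q[:,o]>lo+12)&(Q[:,o]<hi-12)
            if s.sum()<10: out[k]=None;continue
            v=cv2.fitLine(Q[s].astype(np.float32),cv2.DIST_HUBER,0,.01,.01).ravel()
            sl=v[1-a-0 if False else a]/v[o]; out[k]=(v[2+a]+sl*((lo+hi)/2-v[2+o]),sl,s.sum())
        yaw+=np.mean([-out[k][1] for k in("x-","x+") if out[k]])
    return yaw,out
def masks(p,up=4):
    q=cv2.resize(p,None,fx=up,fy=up,interpolation=cv2.INTER_CUBIC)
    return cv2.cvtColor(q,cv2.COLOR_RGB2HSV).astype(int),q
E
python3 - <<'E'
from h import *
n="top";up=4
p=np.load("top0.npz")["p"];hs,q=masks(p);H,S,V=[hs[...,k] for k in range(3)]
for (u,v) in((302,205),(320,205),(270,195),(250,222),(335,180),(360,190),(365,215),(245,195),(280,240),(298,205),(306,207)): print((u,v),p[v,u],cv2.cvtColor(p,cv2.COLOR_RGB2HSV)[v,u])
box=np.zeros(H.shape,bool);box[160*up:245*up,220*up:362*up]=1
wh=box&(S<70)&(V>120); pl=box&(H>=20)&(H<40)&(S>60)&(V>120)
pl=cv2.morphologyEx(pl.astype(np.uint8),cv2.MORPH_OPEN,np.ones((9,9)))
both=cv2.morphologyEx((wh|(pl>0)).astype(np.uint8),cv2.MORPH_CLOSE,np.ones((13,13)))
cv2.imwrite("pics/m.png",np.vstack([(pl*255)[160*up:245*up,220*up:390*up],(wh*255).astype(np.uint8)[160*up:245*up,220*up:390*up]])[::1,::1])
yaw,o=fitedges(contour(n,pl,up,148),np.radians(-8.5),380,90);print("plank",np.degrees(yaw),o)
Y,o2=fitedges(contour(n,wh,up,130),np.radians(-2.5),340,180);print("white",np.degrees(Y),o2)
E
```

```text
(302, 205) [225 218 151] [ 27  84 225]
(320, 205) [229 219 150] [ 26  88 229]
(270, 195) [229 220 151] [ 27  87 229]
(250, 222) [229 235 239] [102  11 239]
(335, 180) [229 235 241] [105  13 241]
(360, 190) [190 133  81] [ 14 146 190]
(365, 215) [174 154 140] [ 12  50 174]
(245, 195) [124  76  47] [ 11 158 124]
(280, 240) [178 124  75] [ 14 148 178]
(298, 205) [227 222 154] [ 28  82 227]
(306, 207) [229 226 158] [ 29  79 229]
plank -8.623009439115682 {'x-': (np.float64(466.6220805640811), np.float32(0.0006597798), np.int64(387)), 'x+': (np.float64(552.6803156550086), np.float32(-0.0006597798), np.int64(384)), 'y-': (np.float64(30.830684926994408), np.float32(0.014091989), np.int64(89)), 'y+': (np.float64(347.36397933302203), np.float32(-0.018723333), np.int64(68))}
white -5.0040129835757305 {'x-': (np.float64(430.0765906313388), np.float32(-0.042594846), np.int64(229)), 'x+': (np.float64(482.6948673824473), np.float32(0.041483525), np.int64(160)), 'y-': (np.float64(23.63070158492215), np.float32(0.06906914), np.int64(49)), 'y+': (np.float64(367.07705193804907), np.float32(0.032286637), np.int64(56))}
```

View pics/m.png

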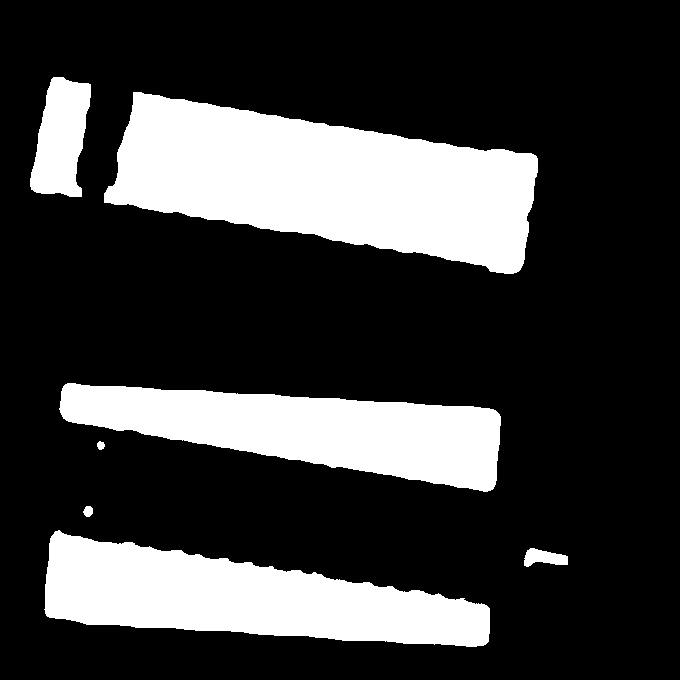

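The masks are clean: the plank is in two pieces around the batten, and all four shelf corners are visible. I'll fit rectangles to the pooled points.

```bash
cat >> h.py <<'E'
def fitrect(n,m,up,z):
    v,u=np.where(m); h=cv2.convexHull(np.c_[u,v].astype(np.int32))[:,0]
    r=cv2.minAreaRect(uv2plane(n,(h+.5)/up-.5,z)[:,:2].astype(np.float32)); (c,(w,hh),a)=r
    if w<hh: w,hh,a=hh,w,a+90
    yaw=((a-90)+90)%180-90
    return np.array(c),w,hh,yaw   # centre, y-length, x-width, yaw deg
def scene(n="top",p=None,box=(160,245,220,362)):
    up=4
    if p is None: p,_=env.grab_frame(n)
    hs,q=masks(p,up);H,S,V=[hs[...,k] for k in range(3)]
    b=np.zeros(H.shape,bool);b[box[0]*up:box[1]*up,box[2]*up:box[3]*up]=1
    k=np.ones((13,13))
    wh=cv2.morphologyEx((b&(S<70)&(V>120)).astype(np.uint8),cv2.MORPH_OPEN,k)
    _,l,st,_=cv2.connectedComponentsWithStats(wh); wh=np.isin(l,[i for i in range(1,len(st)) if st[i,4]>3000])
    pl=cv2.morphologyEx((b&(H>=20)&(H<40)&(S>60)&(V>120)).astype(np.uint8),cv2.MORPH_OPEN,k)
    return fitrect(n,wh,up,130),fitrect(n,pl,up,148),p,q
def loc(c,yaw,x,y):
    return np.array(c)+R.from_euler('z',yaw,degrees=True).as_matrix()[:2,:2]@[x,y]
E
python3 - <<'E'
from h import *
p=np.load("top0.npz")["p"]
s,pl,_,_=scene("top",p);print(s,pl)
c,_,_,y=pl
print("hook",loc(c,y,0,-242.5),"tip",loc(c,y,0,-268.5),"batten",loc(c,y,0,140))
se=loc(s[0],s[3],0,-170);print("edge",se,"overhang",-(R.from_euler('z',-s[3],degrees=True).as_matrix()[:2,:2]@(loc(c,y,0,-190)-se)))
print("tip seen",uv2plane("top",[[377.4,217.6]],149),"mark px->",uv2plane("top",[[302,205]],148),"mark",loc(c,y,0,-30))
# caddy top strip by colour in the top crop and the side view tray
up=4;hs,q=masks(p,up);H,S,V=[hs[...,k] for k in range(3)]
m=np.zeros(H.shape,bool);m[185*up:240*up,425*up:470*up]=1
cad=m&(H>=18)&(H<40)&(V>170)&(S<150)
v,u=np.where(cad);W=uv2plane("top",(np.c_[u,v]+.5)/up-.5,145)
X=cloud("top",np.load("top0.npz")["d"]);zz=cv2.resize(X[...,2].astype(np.float32),None,fx=up,fy=up,interpolation=cv2.INTER_NEAREST)
cv2.imwrite("pics/c.png",np.hstack([cad[185*up:240*up,425*up:470*up]*255]))
st=cv2.morphologyEx((cad&(zz>120)).astype(np.uint8),cv2.MORPH_OPEN,np.ones((3,3)));print("strip",fitrect("top",st,up,145))
tr=cad&(zz<60);print("tray",fitrect("top",tr,up,40), fitrect("top",cad,up,40))
print("strip colour prof",p[211,448:464].tolist(), X[211,448:464,2].round())
E
```

```text
(array([538.01470947, 151.70333862]), 344.4723815917969, 187.80699157714844, -2.4822006225585938) (array([535.82867432, 142.19598389]), 382.21319580078125, 94.00198364257812, -8.183616638183594)
hook [501.3097917  -97.83463237] tip [ 497.6087981  -123.56987371] batten [555.75710139 280.77036029]
edge [530.65217553 -18.13715447] overhang [20.64765472 28.65320112]
tip seen [[ 497.04555981 -123.41488255  149.        ]] mark px-> [[531.62989935 107.04505864 148.        ]] mark [531.55829709 112.50147466]
strip (array([ 521.69903564, -365.590271  ]), 90.81159210205078, 14.723607063293457, -81.11293983459473)
tray (array([ 523.52587891, -370.30706787]), 103.5728530883789, 81.46398162841797, -79.9280138015747) (array([ 523.52587891, -370.30706787]), 103.5728530883789, 81.46398162841797, -79.9280138015747)
strip colour prof [[192, 173, 125], [182, 167, 127], [140, 126, 98], [106, 90, 67], [102, 84, 60], [115, 97, 67], [161, 144, 98], [213, 197, 133], [226, 220, 151], [224, 215, 145], [214, 181, 119], [204, 149, 94], [200, 140, 86], [200, 139, 85], [199, 139, 84], [199, 139, 84]] [ 60.  24. 113. 114. 126. 132. 147. 146. 150. 146.   4.   0.   5.  -1.
   6.  -2.][ WARN:0@0.682] global loadsave.cpp:1063 imwrite_ Unsupported depth image for selected encoder is fallbacked to CV_8U.
```

The measurements agree: the hook tip as seen is within 1 mm of the prediction, and every size is within a few mm of nominal. The overhang is about 29 mm. Now I grasp the caddy.

```bash
python3 - <<'E'
from h import *
o=down(np.radians(-81.1)); xy=[521.7,-365.6]
env.let_go()
env.goto([*xy,230],o)
print(env.move_straight([*xy,123],feed=120,guard=15))
env.close(30); print(env.get_finger_gap()*91, env.get_contact_force())
env.move_straight([*xy,180],feed=100)
print(env.get_t(),env.get_tool_pos(),env.get_contact_force(),env.get_finger_gap()*91)
# staging in front of hook
c=np.array([535.83,142.2]);y=-8.4
o2=down(np.radians(-90+y)); q=loc(c,y,0,-242.5-75)
env.goto([*q,137+20+18],o2)
for n in("top","side"):
    p,d=env.grab_frame(n);np.savez(n+"1.npz",p=p,d=d)
    b=(340,170,440,260) if n=="top" else (290,80,410,220);f=5 if n=="top" else 4
    cv2.imwrite(f"pics/{n}1.png",cv2.resize(p[b[1]:b[3],b[0]:b[2],::-1],None,fx=f,fy=f,interpolation=cv2.INTER_CUBIC))
print(env.get_t(),env.get_tool_pos(),env.get_finger_gap()*91)
E
```

```text
False
0.3612967202627578 [0.1982337  0.01257577 0.24883624]
4.9417 [ 521.32781859 -365.35967749  179.45817334] [-0.21729893  1.28074397 -0.20644995] 0.5063819952753026
5.85 [ 490.04228588 -173.19457836  174.81347037] 0.36168091751941495
```

View pics/side1.png

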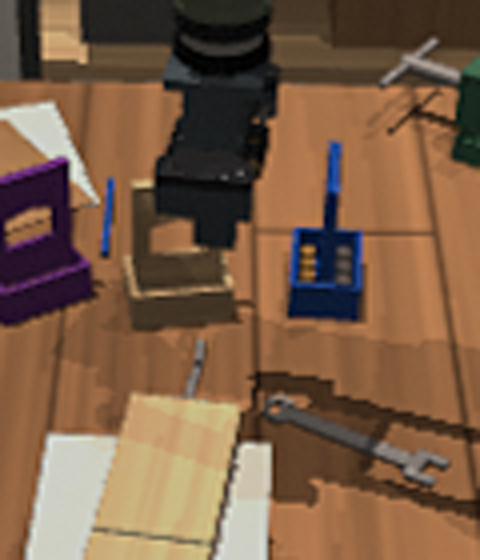

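The gap reads 0.4 mm, so the grasp missed. The caddy is still standing at crop (180,260), and the closed fingers are above it. I'll check where the caddy is now.

```bash
python3 - <<'E'
from h import *
a=np.load("top0.npz");b=np.load("top1.npz");s0=np.load("side0.npz");s1=np.load("side1.npz")
f=lambda p,B,k:cv2.resize(p[B[1]:B[3],B[0]:B[2],::-1],None,fx=k,fy=k,interpolation=cv2.INTER_CUBIC)
im=np.vstack([np.hstack([f(a["p"],(420,180,480,240),5),f(b["p"],(420,180,480,240),5)]),np.hstack([f(s0["p"],(310,110,370,170),5),f(s1["p"],(310,110,370,170),5)])])
cv2.imwrite("pics/cmp.png",im)
X=cloud("side",s0["d"])
for v in range(118,162,3): print(v,[tuple(X[v,u].round().astype(int).tolist()) for u in(325,330,335,342)])
E
```

```text
118 [(569, -651, -8), (546, -640, -1), (524, -650, -6), (492, -646, -3)]
121 [(568, -621, -5), (545, -615, 0), (523, -621, -3), (492, -613, 2)]
124 [(567, -599, -6), (545, -589, 1), (523, -594, -2), (494, -368, 145)]
127 [(558, -351, 142), (539, -353, 141), (520, -356, 139), (494, -362, 136)]
130 [(558, -351, 129), (539, -355, 126), (520, -356, 126), (493, -362, 123)]
133 [(557, -344, 120), (539, -353, 114), (520, -361, 109), (493, -361, 110)]
136 [(558, -348, 103), (539, -356, 98), (521, -496, 2), (493, -365, 94)]
139 [(558, -346, 91), (541, -477, 0), (520, -477, 1), (492, -362, 81)]
142 [(558, -356, 70), (541, -458, -2), (520, -463, -5), (492, -363, 67)]
145 [(558, -345, 64), (538, -360, 53), (519, -357, 56), (492, -359, 55)]
148 [(558, -352, 44), (538, -355, 43), (519, -351, 46), (491, -361, 39)]
151 [(558, -352, 30), (538, -355, 28), (518, -355, 29), (491, -361, 25)]
154 [(557, -318, 41), (537, -326, 35), (518, -328, 34), (491, -331, 32)]
157 [(557, -325, 21), (537, -326, 20), (518, -330, 18), (490, -331, 18)]
160 [(557, -320, 10), (537, -331, 2), (517, -324, 8), (490, -336, 0)]
```

View pics/cmp.png

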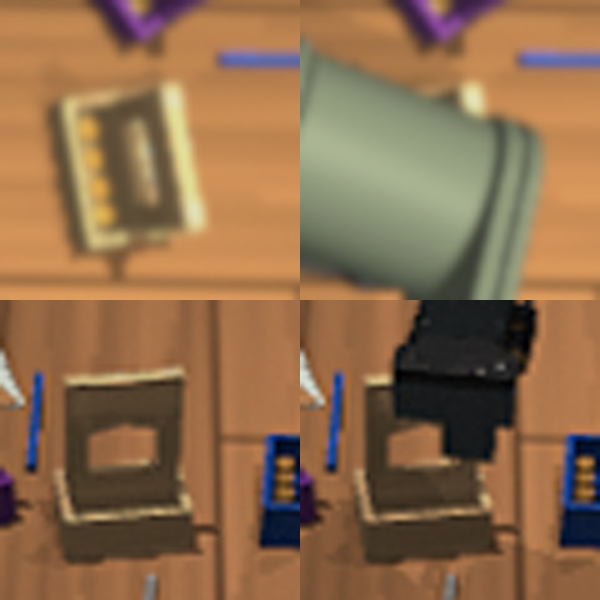

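```bash
python3 - <<'E'
from h import *
X=cloud("side",np.load("side1.npz")["d"])
for v in range(110,148,4): print(v,[tuple(X[v,u].round().astype(int).tolist()) for u in(332,338,344,350,356)])
print(env.get_finger_gap(),env.get_tool_pos(),env.get_tool_rot())
env.let_go(); print(env.get_finger_gap(),env.get_t())
env.move_straight([521.7,-300,230]); o=down(np.radians(-81.1)); xy=[521.7,-363]
env.goto([*xy,230],o); print(env.get_tool_pos())
print(env.move_straight([*xy,121],feed=120,guard=15),env.get_tool_pos(),env.get_finger_gap(),env.get_t())
for n in("side","top"):
    p,d=env.grab_frame(n);np.savez(n+"2.npz",p=p,d=d)
p=np.load("side2.npz")["p"];X=cloud("side",np.load("side2.npz")["d"])
cv2.imwrite("pics/side2.png",cv2.resize(p[70:170,290:390,::-1],None,fx=6,fy=6,interpolation=cv2.INTER_CUBIC))
E
```

```text
110 [(539, -703, 3), (510, -121, 355), (492, -125, 353), (474, -127, 352), (452, -207, 305)]
114 [(538, -671, 2), (510, -125, 339), (491, -123, 340), (473, -125, 340), (453, -173, 310)]
118 [(528, -153, 307), (509, -116, 330), (491, -120, 328), (473, -120, 329), (453, -156, 306)]
122 [(527, -93, 331), (509, -96, 329), (491, -98, 328), (473, -100, 327), (430, -609, 1)]
126 [(527, -85, 321), (509, -83, 323), (491, -79, 326), (473, -80, 326), (431, -573, 4)]
130 [(527, -96, 300), (508, -90, 304), (490, -91, 304), (472, -80, 312), (431, -545, 2)]
134 [(531, -354, 109), (508, -94, 287), (490, -89, 291), (471, -91, 290), (432, -521, -2)]
138 [(533, -491, -4), (508, -489, -2), (488, -165, 223), (457, -493, -4), (432, -491, -2)]
142 [(532, -455, 1), (508, -369, 62), (484, -362, 67), (458, -461, -2), (433, -459, 0)]
146 [(531, -356, 52), (507, -360, 49), (484, -364, 47), (458, -435, -4), (433, -435, -3)]
0.003974515577136428 [ 490.04228588 -173.19457836  174.81347037] [ 2.05160026e+00 -2.37896209e+00  7.95438748e-04]
0.9986374166535256 7.2417
[ 521.44959536 -362.21740369  229.57993835]
False [ 522.28764655 -363.24089379  121.9657513 ] 1.0019152105799212 9.8583
```

View pics/side2.png

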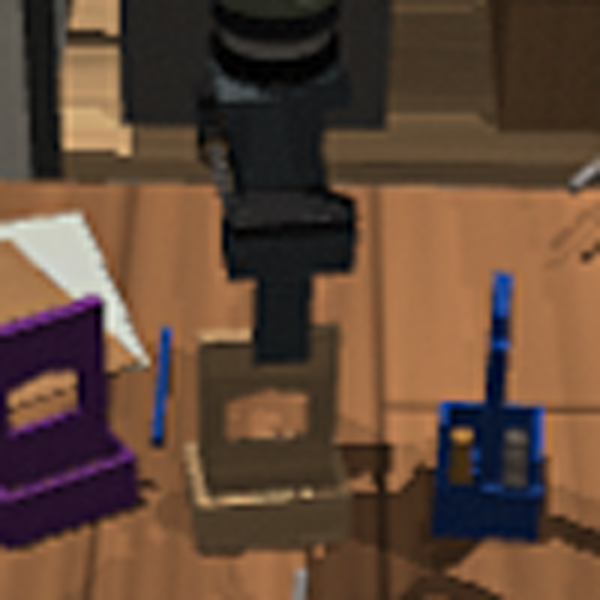

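```bash
python3 - <<'E'
from h import *
X=cloud("side",np.load("side2.npz")["d"])
for v in range(100,136,2): print(v,[tuple(X[v,u].round().astype(int).tolist()) for u in(330,334,337,340,345)])
print(env.get_tool_pos(),env.get_joint_positions(),env.get_contact_force(),env.get_tool_rot())
E
```

```text
100 [(539, -322, 273), (525, -314, 278), (515, -316, 277), (504, -312, 280), (473, -1189, -224)]
102 [(539, -310, 272), (525, -304, 276), (514, -304, 276), (504, -305, 276), (487, -307, 275)]
104 [(538, -293, 274), (524, -287, 278), (514, -292, 275), (504, -293, 275), (487, -293, 275)]
106 [(538, -278, 275), (524, -279, 275), (514, -278, 276), (504, -278, 276), (487, -275, 278)]
108 [(538, -270, 273), (524, -274, 270), (514, -274, 271), (504, -275, 270), (486, -278, 269)]
110 [(538, -273, 263), (524, -271, 264), (514, -278, 260), (503, -277, 261), (486, -279, 260)]
112 [(538, -276, 253), (524, -283, 249), (514, -281, 250), (503, -281, 250), (486, -284, 249)]
114 [(538, -278, 244), (524, -279, 244), (513, -278, 244), (503, -284, 241), (486, -283, 242)]
116 [(538, -284, 232), (524, -275, 238), (513, -279, 236), (503, -282, 234), (479, -661, -2)]
118 [(546, -641, -1), (524, -306, 210), (513, -303, 213), (503, -302, 213), (479, -648, -4)]
120 [(546, -627, -2), (524, -303, 204), (513, -302, 205), (502, -310, 200), (479, -631, -4)]
122 [(545, -616, -6), (524, -302, 196), (513, -307, 193), (502, -311, 191), (479, -608, 0)]
124 [(545, -587, 3), (524, -306, 185), (513, -308, 184), (502, -311, 182), (483, -376, 141)]
126 [(539, -355, 144), (523, -311, 174), (513, -309, 175), (502, -308, 176), (483, -359, 143)]
128 [(539, -350, 139), (523, -309, 166), (512, -307, 168), (501, -310, 166), (482, -363, 131)]
130 [(539, -355, 126), (523, -310, 157), (512, -313, 155), (501, -318, 152), (482, -367, 120)]
132 [(539, -353, 119), (524, -354, 119), (512, -359, 116), (501, -360, 115), (482, -365, 112)]
134 [(539, -356, 108), (524, -360, 105), (512, -362, 104), (501, -364, 103), (481, -366, 102)]
[ 522.25423837 -363.33725598  122.0654352 ] [-6.25925412e-01  4.52651150e-01  1.50582623e+00  1.48674297e-05
  1.18107250e+00  7.89530485e-01] [0.76127218 0.8993851  0.70070134] [-2.38696641  2.04226606 -0.0031961 ]
```

The side camera's depth puts the real fingertips at z≈152 and the gripper body at z≈231. The arm reports 122, so the arm's z readings are about 30 mm too low. The staging pose shows the same offset, and x and y agree. That explains the closed gap above the strip, so I'll apply the correction and grasp again.

```bash
echo 'DZ=-30  # command z = true z + DZ' >> h.py; python3 - <<'E'
from h import *
xy=[521.7,-364]
print(env.move_straight([*xy,123+DZ],feed=80,guard=15),env.get_tool_pos())
env.close(35); print(env.get_finger_gap()*91)
env.move_straight([*xy,200+DZ],feed=100)
print(env.get_t(),env.get_finger_gap()*91,env.get_contact_force())
p,d=env.grab_frame("side");np.savez("side3.npz",p=p,d=d);X=cloud("side",d)
for v in range(90,150,3): print(v,[tuple(X[v,u].round().astype(int).tolist()) for u in(326,337,346)])
E
```

```text
False [ 521.6310838  -363.95851445   92.65568395]
11.965305143732596
12.5583 11.942707948377857 [ 0.02982299 -0.07024279 -2.99315371]
90 [(553, -331, 306), (515, -305, 322), (485, -304, 322)]
93 [(553, -328, 297), (515, -282, 323), (485, -287, 321)]
96 [(553, -327, 286), (515, -269, 319), (485, -280, 313)]
99 [(583, -1194, -222), (514, -280, 301), (484, -284, 300)]
102 [(569, -779, 0), (514, -284, 288), (484, -291, 284)]
105 [(568, -754, -2), (514, -343, 241), (475, -747, 4)]
108 [(554, -353, 223), (514, -345, 228), (481, -369, 214)]
111 [(554, -348, 213), (514, -348, 214), (481, -359, 208)]
114 [(554, -350, 199), (514, -355, 197), (481, -365, 191)]
117 [(554, -348, 188), (514, -359, 181), (480, -362, 180)]
120 [(554, -345, 177), (514, -620, 3), (480, -358, 170)]
123 [(554, -351, 160), (514, -602, -2), (479, -368, 151)]
126 [(554, -349, 148), (513, -361, 141), (479, -363, 141)]
129 [(554, -352, 133), (513, -359, 129), (478, -364, 127)]
132 [(554, -352, 119), (512, -358, 116), (478, -366, 111)]
135 [(554, -355, 104), (512, -356, 104), (478, -362, 101)]
138 [(553, -317, 116), (512, -326, 110), (478, -339, 103)]
141 [(553, -321, 100), (511, -331, 93), (477, -333, 93)]
144 [(553, -325, 83), (511, -332, 79), (477, -334, 79)]
147 [(556, -420, 0), (511, -424, -2), (474, -428, -4)]
```

The caddy is in the grip: 12.0 mm gap, 3.0 N weight. The eye's height follows directly from the grasp, eye z = commanded z + 12.3. Next I stage it, thread the hook through the hole and look.

```bash
python3 - <<'E'
from h import *
c=np.array([535.83,142.2]);y=-8.4;o2=down(np.radians(-90+y))
z=157-12.3
q=loc(c,y,0,-242.5-75); env.goto([*q,z+10],o2); env.move_straight([*q,z],feed=80)
q=loc(c,y,0,-242.5)
print(env.move_straight([*q,z],feed=50,guard=6),env.get_tool_pos(),q,env.get_contact_force(),env.get_t())
for n in("top","side"):
    p,d=env.grab_frame(n);np.savez(n+"4.npz",p=p,d=d)
    b=(340,170,440,260) if n=="top" else (290,100,400,210);f=5
    cv2.imwrite(f"pics/{n}4.png",cv2.resize(p[b[1]:b[3],b[0]:b[2],::-1],None,fx=f,fy=f,interpolation=cv2.INTER_CUBIC))
E
```

```text
False [500.40779655 -97.94250779 144.69101903] [500.40486557 -97.69854074] [ 0.96545958  0.28988001 -2.93979127] 15.3333
```

View pics/side4.png

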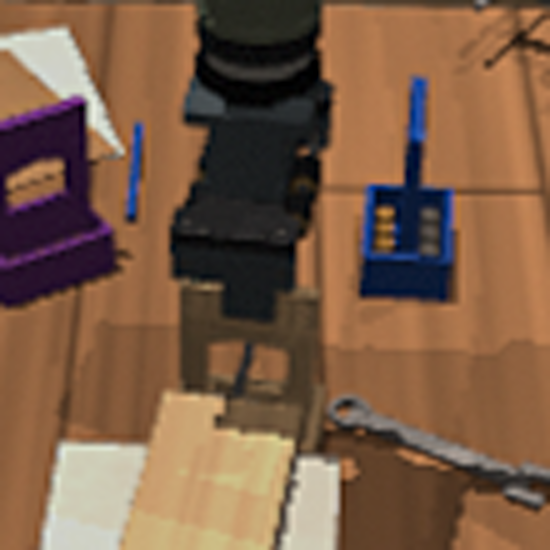

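The rod passes through the middle of the hand hole at crop (245,370). Next I lower the caddy onto the seat, release it and back off.

```bash
python3 - <<'E'
from h import *
q=env.get_tool_pos()
env.move_straight([q[0],q[1],128],feed=50)
print(env.move_straight([q[0],q[1],119],feed=15,guard=3.5),env.get_tool_pos(),env.get_contact_force())
env.let_go(); env.hold(.2); print(env.get_contact_force())
env.move_straight([q[0],q[1],190],feed=120)
# up and over to above the batten
c=np.array([535.83,142.2]);y=-8.4
env.move_straight([*loc(c,y,0,30),235],feed=250)
for n in("top","side"):
    p,d=env.grab_frame(n);np.savez(n+"5.npz",p=p,d=d)
p=np.load("side5.npz")["p"]
cv2.imwrite("pics/side5.png",cv2.resize(p[100:300,240:410,::-1],None,fx=3,fy=3,interpolation=cv2.INTER_CUBIC))
print(env.get_t())
E
```

```text
True [500.752451   -97.57978177 125.20138235] [0.68257345 0.7974665  2.22843266]
[-0.11787447  0.1193755   0.60597415]
19.7667
```

View pics/side5.png

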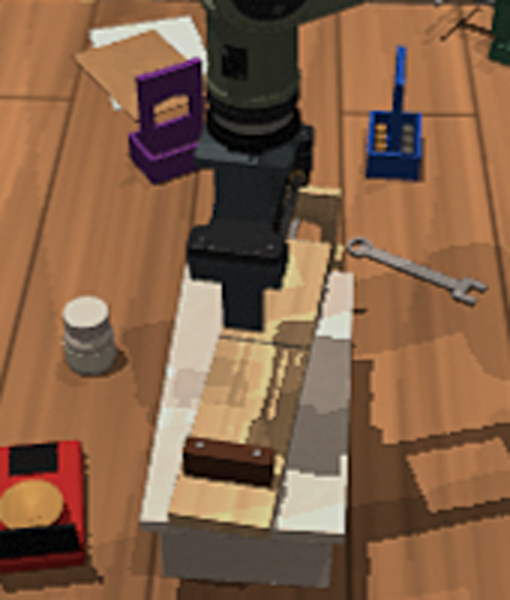

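The caddy is hanging from the hook: its handle is visible at crop (320,205), and contact came at the expected height. Now I grip the batten and press down lightly.

```bash
python3 - <<'E'
from h import *
c=np.array([535.83,142.2]);y=-8.4;o=down(np.radians(-90+y)); b=loc(c,y,0,140)
env.move_straight([*b,195],feed=250,orientation=o)
print(env.move_straight([*b,122],feed=80,guard=8),env.get_tool_pos())
env.close(50);print("gap",env.get_finger_gap()*91,env.get_tool_pos(),env.get_contact_force())
t=env.get_tool_pos()
print(env.move_straight([t[0],t[1],t[2]-12],feed=15,guard=10),env.get_tool_pos(),env.get_contact_force(),env.get_t())
s,pl,p,q=scene("top"); print(s,pl)
cv2.imwrite("pics/top6.png",cv2.resize(p[150:260,210:470,::-1],None,fx=3,fy=3,interpolation=cv2.INTER_CUBIC))
E
```

```text
False [556.76806574 280.94539161 122.65317314]
gap 19.37727873643893 [556.43585807 281.38970614 122.05167587] [ 0.9013492   2.59482825 -0.58258547]
True [556.47878398 281.41033051 121.98710978] [0.22486681 0.13323303 4.276175  ] 22.8333
(array([547.81787109, 169.26451111]), 389.4838562011719, 262.0280456542969, 2.4282031059265137) (array([525.08758545,  55.51203918]), 282.8333740234375, 98.64981842041016, -10.412147521972656)
```

View pics/top6.png

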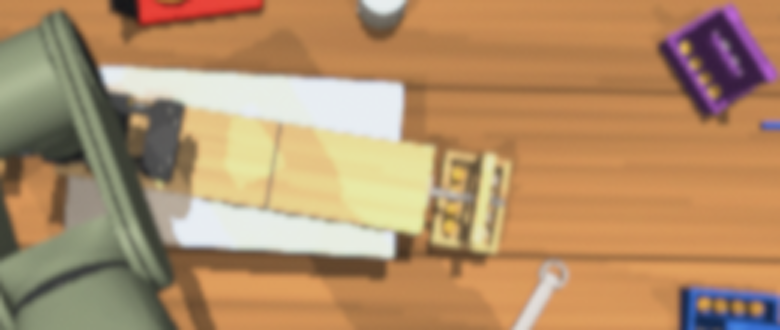

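The caddy hangs on the hook at crop (470,200). The mark at crop (273,165) and the shelf edge at crop (400,130) are both visible. I slide to about 15 mm short of the edge, straightening on the way, then measure.

```bash
cat >> h.py <<'E'
def report():
    print("t",round(env.get_t(),2),"tcp",env.get_tool_pos().round(2) if hasattr(env.get_tool_pos(),'round') else env.get_tool_pos(),"F",np.round(env.get_contact_force(),1),"M",np.round(env.get_ft_torque(),2),"gap",round(env.get_finger_gap()*91,2))
E
python3 - <<'E'
from h import *
report()
o=down(np.radians(-92.5)); t=loc([538.0,151.7],-2.5,0,15)
t0=env.get_tool_pos()
m=(np.array(t)+t0[:2])/2
env.move_straight([*t,121.3],feed=55,orientation=o); report()
p,d=env.grab_frame("top");np.savez("top7.npz",p=p,d=d)
cv2.imwrite("pics/top7.png",cv2.resize(p[150:260,260:420,::-1],None,fx=5,fy=5,interpolation=cv2.INTER_CUBIC))
E
```

```text
t 22.88 tcp [556.46 281.42 121.97] F [ 0.3 -0.   3.9] M [-0.2   0.17 -0.05] gap 19.52
t 25.16 tcp [539.08 168.63 122.14] F [-0.2  5.7  6.1] M [ 0.7   0.28 -0.09] gap 19.74
```

View pics/top7.png

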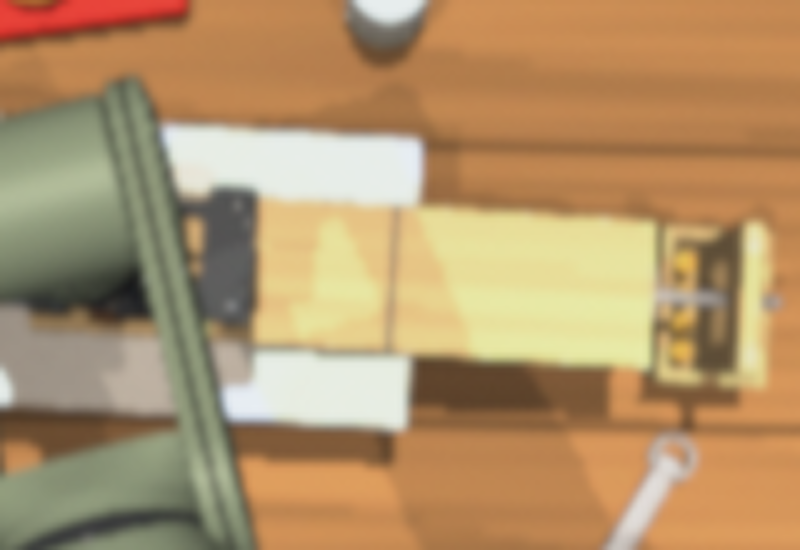

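The mark at crop (398,208)–(389,350) is just short of the edge at crop (422,140)–(408,428), and nearly square to it. I'll measure both by row profiles.

```bash
cat >> h.py <<'E'
def markedge(p,debug=False):
    g=p.astype(float); sat=g.max(2)-g.min(2); gray=g.mean(2); M=[];E=[]
    for v in range(194,218):
        r=gray[v,328:352]; b=cv2.GaussianBlur(r[None],(1,1),0)[0]
        k=np.arange(24); dark=np.clip(np.median(r)-r-4,0,None)
        i=dark.argmax(); w=dark[max(0,i-2):i+3]
        if w.sum()>5: M.append((328+(k[max(0,i-2):i+3]*w).sum()/w.sum(),v))
    for v in list(range(180,188))+list(range(224,234)):
        r=sat[v,325:360]; lo,hi=np.median(r[:8]),np.median(r[-8:]); h=(lo+hi)/2
        i=np.argmax(r>h); E.append((325+i-1+(h-r[i-1])/(r[i]-r[i-1]),v))
    mw=uv2plane("top",M,148)[:,:2];ew=uv2plane("top",E,130)[:,:2]
    def fit(w):
        v=cv2.fitLine(w.astype(np.float32),cv2.DIST_HUBER,0,.01,.01).ravel();s=v[1]/v[0]
        res=w[:,1]-(v[3]+s*(w[:,0]-v[2])); return s,v[3]+s*(532-v[2]),np.degrees(np.arctan(s)),res.std()
    m,e=fit(mw),fit(ew)
    print("mark y@532 %.2f yaw %.2f res %.2f n%d | edge y@532 %.2f yaw %.2f res %.2f n%d"%(m[1],m[2],m[3],len(M),e[1],e[2],e[3],len(E)))
    return m,e
E
python3 - <<'E'
from h import *
markedge(np.load("top7.npz")["p"])
report()
E
```

```text
mark y@532 -3.10 yaw -2.62 res 0.20 n24 | edge y@532 -20.07 yaw -3.04 res 0.32 n18
t 25.21 tcp [539.11 168.63 122.17] F [-0.   5.2  6.6] M [ 0.74  0.24 -0.13] gap 19.46
```

```bash
python3 - <<'E'
from h import *
def fit(w,ax=0):
    v=cv2.fitLine(w.astype(np.float32),cv2.DIST_HUBER,0,.01,.01).ravel()
    return np.degrees(np.arctan(v[1]/v[0])) if ax==0 else -np.degrees(np.arctan(v[0]/v[1])), v[2:], len(w)
def cross(r,k0):
    lo,hi=np.median(r[:5]),np.median(r[-5:]);h=(lo+hi)/2;s=(r-h)*np.sign(hi-lo)
    i=np.argmax(s>0);return k0+i-1+(-s[i-1])/(s[i]-s[i-1]), abs(hi-lo)
p=np.load("top0.npz")["p"].astype(float);sat=p.max(2)-p.min(2)
E=[(cross(sat[v,330:358],330)[0],v) for v in list(range(181,192))+list(range(228,233))]
w=uv2plane("top",E,130)[:,:2];print("top0 edge",fit(w));print(np.c_[w].round(1)[[0,3,6,9,11,13,15]].tolist())
# long sides of the shelf: +x side rows ~ 172-176
L=[(u,cross(sat[160:182,u][::-1],0)) for u in range(245,335,3)];L=[(u,181-a) for u,(a,c) in L]
print("+x side yaw",fit(uv2plane("top",L,130)[:,:2],1))
L=[(u,220+0+cross(sat[226:246,u],6)[0]) for u in range(245,335,3)]
w=uv2plane("top",L,130)[:,:2];print("-x side yaw",fit(w,1))
p=np.load("side0.npz")["p"].astype(float);sat=p.max(2)-p.min(2)
E=[(u,199-cross(sat[180:200,u][::-1],0)[0]) for u in list(range(304,313))+list(range(351,356))]
w=uv2plane("side",E,130)[:,:2];print("side0 edge",fit(w),w.round(1).tolist())
E
```

```text
top0 edge (np.float32(0.8123789), array([556.11304 , -24.476707], dtype=float32), 16)
[[610.3, -24.3], [600.9, -24.1], [591.4, -23.3], [582.0, -22.2], [464.2, -33.5], [457.9, -26.9], [451.7, -24.9]]
+x side yaw (np.float32(-2.2977755), array([632.1817 , 151.70287], dtype=float32), 30)
-x side yaw (np.float32(-1.5283), array([432.57663, 167.16046], dtype=float32), 30)
side0 edge (np.float32(-1.9325328), array([556.71027 , -16.371775], dtype=float32), 14) [[612.8, -17.0], [609.6, -17.7], [606.4, -17.7], [603.2, -18.1], [600.0, -18.3], [596.7, -17.7], [593.5, -17.6], [590.3, -17.6], [587.1, -17.6], [462.2, -12.6], [459.0, -13.2], [455.8, -13.3], [452.7, -12.9], [449.5, -9.9]]
```

```bash
cat >> h.py <<'E'
def proj(n,P):
    i=env.camera_info(n);M=R.from_rotvec(i["rotation"]).as_matrix();c=(np.atleast_2d(P)-i["position"])@M
    return np.c_[c[:,0]/c[:,2]*i["fx"]+i["cx"],c[:,1]/c[:,2]*i["fy"]+i["cy"]]
def scan(n,p,x,y0,z,kind):
    "world y of feature along a y-line at given x near y0: 'mark' dark dip or 'edge' saturation step"
    ys=np.arange(y0-20,y0+20.1,.25);uv=proj(n,np.c_[np.full(len(ys),x),ys,np.full(len(ys),z)]).astype(np.float32)
    g=p.astype(np.float32);im=g.mean(2) if kind=="mark" else g.max(2)-g.min(2)
    r=cv2.remap(im,uv[:,:1],uv[:,1:],cv2.INTER_CUBIC)[:,0]
    if kind=="mark":
        d=np.clip(np.median(r)-r-6,0,None);i=d.argmax();s=slice(max(0,i-16),i+17);return (ys[s]*d[s]).sum()/max(d[s].sum(),1e-6),d.max()
    lo,hi=np.median(r[:24]),np.median(r[-24:]);h=(lo+hi)/2;c=np.where((r[:-1]>h)&(r[1:]<=h))[0]
    return (ys[c[-1]] if len(c) else np.nan),lo-hi
E
python3 - <<'E'
from h import *
fr={"top":np.load("top7.npz")["p"]}
fr["side"],_=env.grab_frame("side");np.savez("side7.npz",p=fr["side"])
for n,p in fr.items():
    m=np.array([(x,*scan(n,p,x,-4,148,"mark")) for x in range(500,566,6)])
    e=np.array([(x,*scan(n,p,x,-18-(x-532)*.045,130,"edge")) for x in list(range(456,484,4))+list(range(582,616,4))])
    print(n,"mark",m.round(1).tolist());print(" edge",e.round(1).tolist())
for n in("top","side"):
    p=np.load(n+"0.npz")["p"]
    m=np.array([(x,*scan(n,p,x,112.5-(x-531.5)*.148,148,"mark")) for x in range(500,566,6)]);print(n,"mark0",np.polyfit(m[:,0]-532,m[:,1],1),m[:,2].min())
E
```

```text
top mark [[500.0, -1.3, 21.8], [506.0, -1.8, 19.8], [512.0, -2.1, 20.0], [518.0, -2.6, 21.9], [524.0, -2.7, 20.9], [530.0, -3.0, 17.9], [536.0, -3.1, 18.5], [542.0, -3.6, 18.7], [548.0, -3.6, 19.4], [554.0, -3.9, 19.9], [560.0, -4.4, 18.5]]
 edge [[456.0, -16.8, 56.9], [460.0, -17.3, 42.0], [464.0, -16.9, 40.0], [468.0, -16.9, 39.0], [472.0, -17.0, 40.6], [476.0, -17.5, 39.4], [480.0, -18.2, 36.4], [582.0, -19.5, 68.2], [586.0, -21.7, 79.1], [590.0, -22.4, 81.9], [594.0, -22.8, 82.9], [598.0, -23.2, 85.9], [602.0, -23.6, 87.6], [606.0, -23.6, 88.6], [610.0, -23.8, 86.1], [614.0, -24.2, 75.9]]
side mark [[500.0, -6.7, 2.9], [506.0, 14.4, 12.5], [512.0, -22.6, 13.6], [518.0, -22.2, 36.2], [524.0, -20.4, 38.1], [530.0, -20.1, 23.1], [536.0, -10.0, 12.1], [542.0, -9.3, 5.4], [548.0, -22.0, 23.3], [554.0, -13.8, 25.7], [560.0, -13.7, 20.5]]
 edge [[456.0, -13.6, 31.0], [460.0, -13.3, 57.9], [464.0, -11.7, 47.8], [468.0, -8.9, 5.6], [472.0, -10.8, 15.6], [476.0, -11.7, 16.4], [480.0, -9.7, 15.4], [582.0, -10.8, 6.3], [586.0, -10.4, 9.0], [590.0, -10.1, 8.1], [594.0, -20.8, 8.4], [598.0, -32.2, 15.2], [602.0, -19.4, 60.4], [606.0, -18.6, 63.9], [610.0, -18.3, 60.1], [614.0, -17.7, 71.2]]
top mark0 [ -0.14863374 112.67130422] 17.804779052734375
side mark0 [ -0.1442416  115.13928494] 30.855117797851562
```

```bash
python3 - <<'E'
from h import *
def step(n,p,x,y0,z,ch):
    ys=np.arange(y0-16,y0+16.1,.25);uv=proj(n,np.c_[np.full(len(ys),x),ys,np.full(len(ys),z)]).astype(np.float32)
    g=p.astype(np.float32);im=g.mean(2) if ch=="gray" else g.max(2)-g.min(2)
    r=cv2.remap(im,uv[:,:1],uv[:,1:],cv2.INTER_CUBIC)[:,0]
    h=(np.median(r[:20])+np.median(r[-20:]))/2;c=np.where((r[:-1]>h)!=(r[1:]>h))[0]
    c=c[np.abs(c-64).argmin()] if len(c) else -1
    return ys[c] if c>=0 else np.nan
for n in("top","side"):
    p=np.load(n+"0.npz")["p"]
    for ch in("sat","gray"):
        A=[(x,step(n,p,x,322-(x-538)*.045,130,ch)) for x in list(range(462,505,6))+list(range(604,628,6))]
        B=[(x,step(n,p,x,-18-(x-532)*.045,130,ch)) for x in range(590,614,3)]
        C=[(x,step(n,p,x,112.67-.1487*(x-532)-161.5-.1487*0,148,ch)) for x in range(478,536,6)]
        f=lambda a:np.round(a,1).tolist()
        print(n,ch,"+y",f(A),"\n -y",f(B),"\n plank-y rel mark",f([c[1]-(112.67-.1487*(c[0]-532)) for c in C]),"expect",round(-160/np.cos(np.radians(8.4)),1))
E
```

```text
top sat +y [[462.0, 326.9], [468.0, 326.6], [474.0, 326.9], [480.0, 326.9], [486.0, 326.6], [492.0, 326.1], [498.0, 325.6], [504.0, 325.0], [604.0, 327.0], [610.0, 317.0], [616.0, 320.5], [622.0, 321.0]] 
 -y [[590.0, -22.4], [593.0, -23.0], [596.0, -23.4], [599.0, -23.8], [602.0, -23.6], [605.0, -23.8], [608.0, -23.9], [611.0, -24.1]] 
 plank-y rel mark [-165.0, -163.5, -164.2, -167.2, -158.5, -162.0, -156.8, -169.0, -166.5, -161.5] expect -161.7
top gray +y [[462.0, 325.9], [468.0, 325.4], [474.0, 325.6], [480.0, 325.6], [486.0, 325.8], [492.0, 325.3], [498.0, 324.3], [504.0, 323.5], [604.0, 328.3], [610.0, 324.8], [616.0, 319.0], [622.0, 319.0]] 
 -y [[590.0, -21.1], [593.0, -21.2], [596.0, -21.6], [599.0, -21.8], [602.0, -21.9], [605.0, -21.8], [608.0, -21.7], [611.0, -21.8]] 
 plank-y rel mark [-161.8, -162.5, -162.0, -164.0, -164.5, -164.0, -165.0, -164.8, -163.0, -161.8] expect -161.7
side sat +y [[462.0, 325.7], [468.0, 324.2], [474.0, 325.6], [480.0, 326.1], [486.0, 330.3], [492.0, 327.1], [498.0, 328.3], [504.0, 329.0], [604.0, 315.0], [610.0, 314.3], [616.0, 324.2], [622.0, 319.0]] 
 -y [[590.0, -17.6], [593.0, -17.7], [596.0, -17.6], [599.0, -18.0], [602.0, -18.2], [605.0, -18.0], [608.0, -17.7], [611.0, -17.1]] 
 plank-y rel mark [-161.0, -160.5, -158.8, -163.5, -160.2, -158.5, -153.5, -163.2, -161.8, -161.8] expect -161.7
side gray +y [[462.0, 328.9], [468.0, 328.9], [474.0, 327.9], [480.0, 327.4], [486.0, 326.8], [492.0, 327.1], [498.0, 327.0], [504.0, 327.3], [604.0, 313.0], [610.0, 319.3], [616.0, 322.2], [622.0, 322.5]] 
 -y [[590.0, -16.6], [593.0, -16.5], [596.0, -16.4], [599.0, -16.0], [602.0, -15.9], [605.0, -15.5], [608.0, -15.9], [611.0, -16.3]] 
 plank-y rel mark [-159.2, -157.8, -157.5, -159.5, -160.0, -158.8, -159.0, -158.5, -159.5, -158.8] expect -161.7
```

Cross-checking both cameras with the known 340 mm and 160 mm lengths shows that edges image about 1.5–2 mm outward. The edge is therefore at y≈-17.9 at x=532, and the mark has 14.8 mm left to go. I'll do the final slide with a bit more downward push.

```bash
python3 - <<'E'
from h import *
o=down(np.radians(-92.5)); t=loc([538.0,151.7],-2.5,0,15-14.8)
env.move_straight([*t,120.5],feed=25,orientation=o); env.hold(.5); report()
p,d=env.grab_frame("top");np.savez("top8.npz",p=p,d=d)
m=np.array([(x,*scan("top",p,x,-17.5,148,"mark")) for x in range(500,566,6)]);f=np.polyfit(m[:,0]-532,m[:,1],1);print("mark",f,np.degrees(np.arctan(f[0])),m[:,2].min())
E
```

```text
t 26.5 tcp [539.01 154.   122.04] F [0.2 6.3 9.1] M [ 0.63  0.45 -0.19] gap 19.48
mark [ -0.04729085 -17.60930924] -2.7075489492568754 17.43511962890625
```

The mark now sits at y=-17.6 against the target of -17.9, with yaw -2.7° against the shelf's roughly -2.5°. Last check covers flatness, the caddy and the bystanders.

```bash
python3 - <<'E'
from h import *
env.hold(.5); ps,ds=env.grab_frame("side"); pt,dt=env.grab_frame("top")
X=cloud("top",dt); c=loc([538,151.7],-2.5,0,-140)
for y in(70,30,-30,-80,-130,-170):
    u,v=proj("top",[[*loc(c,-2.6,-20,y),148]])[0].round().astype(int); print("plank z at",y,np.median(X[v-1:v+2,u-1:u+2,2]).round(1))
cd=(X[...,1]<-205)&(X[...,1]>-300)&(X[...,0]>450)&(X[...,0]<600)&(X[...,2]>20);print("caddy z pctl",np.percentile(X[cd][:,2],[5,50,95,99]).round(),X[cd].mean(0).round())
B={"top":{"scale":(240,120,300,165),"jar":(325,135,352,162),"carton":(176,175,220,212)},"side":{"scale":(228,240,274,296),"jar":(256,195,282,227),"carton":(286,310,336,370),"wrench":(350,175,405,203)}}
for n,p in(("top",pt),("side",ps)):
    q=np.load(n+"0.npz")["p"]
    for k,b in B[n].items():
        s=np.s_[b[1]:b[3],b[0]:b[2]];print(n,k,np.round(cv2.phaseCorrelate(q[s].mean(2),p[s].mean(2)),2))
f=lambda p,b,k:cv2.resize(p[b[1]:b[3],b[0]:b[2],::-1],None,fx=k,fy=k,interpolation=cv2.INTER_CUBIC)
cv2.imwrite("pics/fin.png",np.hstack([f(pt,(280,160,420,260),3)[:300],f(ps,(260,110,380,210),3)]));report()
E
```

```text
plank z at 70 277.4
plank z at 30 148.0
plank z at -30 149.0
plank z at -80 148.9
plank z at -130 147.0
plank z at -170 148.5
caddy z pctl [ 38.  94. 178. 180.] [ 521. -227.  107.]Traceback (most recent call last):
  File "<stdin>", line 11, in <module>
    return _wrapfunc(a, 'round', decimals=decimals, out=out)
    return _wrapit(obj, method, *args, **kwds)
    conv = _array_converter(obj)
ValueError: setting an array element with a sequence. The requested array has an inhomogeneous shape after 1 dimensions. The detected shape was (2,) + inhomogeneous part.
```

```bash
python3 - <<'E'
from h import *
ps,ds=env.grab_frame("side"); pt,dt=env.grab_frame("top")
B={"top":{"scale":(240,120,300,165),"jar":(325,135,352,162)},"side":{"scale":(228,240,274,296),"jar":(256,195,282,227),"carton":(286,310,336,370),"wrench":(350,175,405,203)}}
for n,p in(("top",pt),("side",ps)):
    q=np.load(n+"0.npz")["p"]
    for k,b in B[n].items():
        s=np.s_[b[1]:b[3],b[0]:b[2]];sh,r=cv2.phaseCorrelate(q[s].mean(2),p[s].mean(2));print(n,k,np.round(sh,2),round(r,2))
f=lambda p,b,k:cv2.resize(p[b[1]:b[3],b[0]:b[2],::-1],None,fx=k,fy=k,interpolation=cv2.INTER_CUBIC)
cv2.imwrite("pics/fin.png",np.hstack([f(pt,(280,160,420,260),3),f(ps,(260,110,380,210),3)]));report()
E
```

```text
top scale [0.01 0.61] 0.97
top jar [0.54 0.51] 1.0
side scale [0.01 0.02] 0.97
side jar [0.53 0.  ] 0.99
side carton [ 0.05 -0.03] 0.99
side wrench [-0.05 -0.09] 0.94
t 27.25 tcp [539.01 153.98 122.04] F [-0.2  6.1  9.9] M [ 0.65  0.42 -0.16] gap 19.38
```

View pics/fin.png

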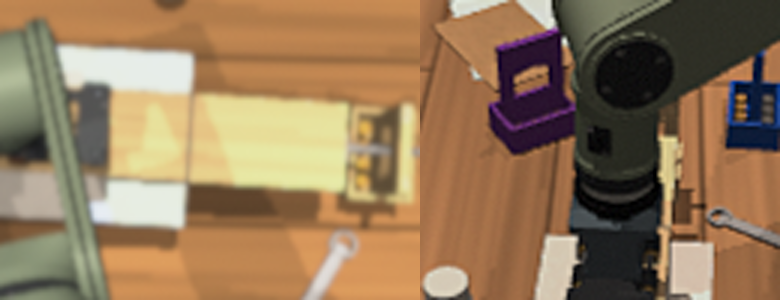

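The pencil line at crop (190,95–180) lies on the shelf edge, which runs from (192,52) to (186,228). The caddy hangs from the hook at (380,150) and the bystanders are where they started. I'm handing it in.

```bash
python3 -c "
from workcell import env
env.sign_off();print(env.get_t())"
```

```text
the job is handed in; nothing more can be done
the job is handed in; nothing more can be done
```

The caddy is hanging upright from the hook, and the plank is slid out with its pencil line over the shelf edge. I handed in at about 27 s, with the gripper still holding the batten and pressing the plank down with about 10 N.

**Last checks**
- **Pencil line:** it measures within about 0.3 mm of my best estimate of the edge, and within about 0.2° of square.
- **Plank:** its top reads 147–149 mm along its visible length, so it lies flat.
- **Caddy:** the top of its handle is at about 178 mm, against 177 expected when hung on the hook's seat.
- **Bystanders:** the scale, jar and wrench show no real movement. The half-pixel shifts measured for the jar, and for the scale in the top view, I put down to the measuring method. The carton was compared only in the side view and showed no shift.

**What failed or disagreed**
- **First grasp missed:** the fingers closed above the handle and touched nothing. The arm's height readings were about 30 mm too low compared with the cameras. I corrected for that and the second grasp held.
- **Shelf edge position:** the raw edge readings disagreed by about 2 mm between the cameras and methods. I settled the position using the known shelf and plank lengths, so expect about ±1 mm on it. The shelf's angle estimates ranged mostly from -1.9° to -3.0°; I used about -2.5°.

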